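# Move the row of screwdrivers to the service tray in reverse order

### The arm

A 6-joint arm with a two-finger parallel gripper is mounted at the origin on a cart in front of the work surface, level with it; the furniture and walls round the work are solid. World frame = base frame: x ahead of the robot, y to its left, z up, the work surface at z = 0. Lengths are in m, angles in rad, forces in N, time in s.
With the tool pointing down it reaches from about 0.4 to 0.825 m from the base axis. Payload 7 kg.
Tool frame: the origin (TCP) lies on the centre line of the jaws, within the pads' length; the fingertips stand 25 mm ahead of it and the grasp point (between the pads) lies 6 mm ahead of it; z points along the fingers, y is the line along which they close (so a half turn about z gives the same grasp; the last joint's range is limited). The gripper opens to 88 mm and grips with 3 to 60 N. Pads are 19 mm wide; open, the fingers measure 130 mm over their backs; the gripper's body (78 mm by 193 mm) begins 47 mm behind the grasp point.
Start: joints at [1.585, 0.359, 0.012, 0, -1.224, -0.288], TCP at [0.183, 0.65, 0.252] pointing down, gripper open.
Joint ranges: [-3.07, 3.07], [-1.43, 2.12], [-1.02, 1.25], [-3.03, 1.67], [-3.05, -0], [-3.03, 3.03]. Speed limits (rad/s): [2.39, 2.39, 3.01, 3.14, 3.14, 3.14].

### API

Orientations are given as [roll, pitch, yaw] about the fixed x, y, z axes, in that order (R = Rz(yaw) Ry(pitch) Rx(roll)).
In Python, from station import readout, vision, arm gives the robot as it stands. The module is installed in compiled form; this text tells all that it offers.
- The arm moves only by the tool carry_out, never from a script. Its argument "commands" is a list of rows, each an object with "dp": the shift along the tool's x, y, z in m, a list of three; "rotation": the turn, a rotation vector about the tool's x, y, z in degrees, a list of three. In form: [{"dp": [dx, dy, dz], "rotation": [wx, wy, wz]}, ...]. A call has 1 to 8 rows; each row shifts and turns the commanded pose from where the row before left it, along the tool's axes as they then stand; what a row does not reach is not made up. A row lasts 1/8 s, in which the tool goes at most 62.5 mm and 10.7 degrees, less where a joint would pass 70% of its speed; a pose out of reach is approached as far as the arm can. A call with a gripper value outside its range is refused whole. "grip" is the finger opening in m, from 0 to 0.0876, set as the call begins (left out, the last holds). The fingers move at their own pace and stop on an object; "force" is the grip in N (left out, the last holds). Time passes only in rows, so rows that do not move let the fingers close. It gives the time, the measured TCP pose, the force, the opening and the grip force at its end, in the units of the state.
- readout.get_state(): the state, without advancing time (a new reading comes with each control period).
- vision.grab_frame(name): name is "scene" or "top" or "wrist"; returns (picture, depth): 400x640x3 uint8, red, green, blue; 400x640 float32, m along the optical axis (not along the pixel's ray), 0 where there is no reading.
- vision.calibration(name): a dict with "fovy" (degrees; the focal length in pixels is half the picture's height over the tangent of half this angle, whatever the lens; pixels are square), "cx", "cy" (the principal point, pixels), "origin" and "attitude" of the camera in the world; the wrist camera has in their place "mount" (4x4, takes a point from camera to tool coordinates, whose origin is the TCP and whose axes are the flange's). Camera axes: x right, y down, z forward; pixel columns grow to the right and rows downward; lengths in m; the calibration is good to about 2 mm. A picture is of the moment at which its call begins: read the wrist's pose just before it. calibration takes no time and is no camera call.
- arm.job_done(): hands the job in; it is judged then, once.
Trained networks look in the newest picture that a camera, given by its name, has taken for a name from the list of things; names that differ only in an ending like _2 or _b are one class to them, and where a whole thing is asked for, a point or a joint stands for the part that bears it (a point fixed in the world has none). Each returns a list of dicts, best first, with "score" (0 to 1); they miss things now and then, are a little off and sometimes report something else, mostly with a low value. They report only what shows in the picture. A call takes as long as a camera call.
- vision.trace(label, camera): "pixels" (400x640 bool, what is visible of it) and "position" ([row, column] in pixels, amid what is visible of it).
The state is a dict: "t": time; "q": joint angles; "qd": joint speeds; "joint_efforts": joint torques, N m; "eef_pos": TCP position; "ee_rot": TCP orientation; "force": force on the tool from outside, world axes, zero at the start; "moment": the same for the moment, N m; "width": finger opening in m; "gripper_force": force on a finger pad.
Only numpy, scipy, OpenCV 4.12 (cv2) and the standard library are available. Lean on these libraries where they do the work, as an engineer would, in place of code of your own. Each camera call takes 0.05 s, during which the arm holds its last target. There are 200 camera calls.

### The job

The service tray will be turned round to face a colleague across the desk, so move the four screwdrivers from the bench rack to the blue service tray in reverse order: as seen from the robot, the leftmost on the rack goes to the rightmost seat of the tray, and so on to the rightmost, which goes leftmost. Lay each one flat in its seat, lengthwise as on the rack, with the middle of its barrel midway between the seat's two rests.

Things in the scene. Friction and masses are not known exactly. Their poses are not given: they have to be found in the camera images.
- yellow_barrel (a point): loose screwdriver with a red and yellow barrel, 118 mm long, barrel 76 mm long, 17 mm wide and 17 mm high, 0.03 kg, lying level. The point is the middle of its barrel, half-way up (8.5 mm above its underside). Its y axis runs along it from the thin shaft to the handle's end, z is up; the shaft points away from the robot at the start. Grasp here, across the barrel, from above.
- blue_barrel (a point): loose screwdriver with a black barrel and a blue end cap, 114 mm long, barrel 89 mm long, 12 mm wide and 13 mm high, 0.03 kg, lying level. The point is the middle of its barrel, half-way up (6.5 mm above its underside). Its y axis runs along it from the thin shaft to the handle's end, z is up; the shaft points away from the robot at the start. Grasp here, across the barrel, from above.
- grey_barrel (a point): loose pen-shaped screwdriver, plain grey metal, 106 mm long, body 82 mm long, 14 mm wide and 14 mm high, 0.03 kg, lying level. The point is the middle of its barrel, half-way up (7 mm above its underside). Its y axis runs along it from the thin shaft to the handle's end, z is up; the shaft points away from the robot at the start. Grasp here, across the barrel, from above.
- red_barrel (a point): loose screwdriver with a red barrel and white ends, 102 mm long, barrel 58 mm long, 13 mm wide and 13 mm high, 0.03 kg, lying level. The point is the middle of its barrel, half-way up (6.5 mm above its underside). Its y axis runs along it from the thin shaft to the handle's end, z is up; the shaft points away from the robot at the start. Grasp here, across the barrel, from above.
- cradle_yellow: fixed grey seat on the bench rack with a yellow tab on the side towards the robot; the driver yellow_barrel lies in it at the start. Same shape as a tray seat. Origin at its middle, 8 mm below the driver's underside; x away from the robot along the driver, y left. It never moves, so it still shows the old place when its driver is gone.
- cradle_blue: fixed grey seat on the bench rack with a blue tab on the side towards the robot; the driver blue_barrel lies in it at the start. Same shape as a tray seat. Origin at its middle, 8 mm below the driver's underside; x away from the robot along the driver, y left. It never moves, so it still shows the old place when its driver is gone.
- cradle_grey: fixed grey seat on the bench rack with a black tab on the side towards the robot; the driver grey_barrel lies in it at the start. Same shape as a tray seat. Origin at its middle, 8 mm below the driver's underside; x away from the robot along the driver, y left. It never moves, so it still shows the old place when its driver is gone.
- cradle_red: fixed grey seat on the bench rack with a red tab on the side towards the robot; the driver red_barrel lies in it at the start. Same shape as a tray seat. Origin at its middle, 8 mm below the driver's underside; x away from the robot along the driver, y left. It never moves, so it still shows the old place when its driver is gone.
- bench_rack: bench rack: fixed aluminium plate 110 x 248 x 6 mm with the four cradles side by side on it at y = +90, +30, -30 and -90 mm in its frame (x = 0). Origin at the centre of its underside, x away from the robot, y to the left, z up.
- service_tray: fixed blue tray, plate 110 x 248 x 6 mm, black handle on the near side, 4 white seats (x 0; y +90 = leftmost, +30, -30, -90 mm). A seat has 2 rests at x -26..-14 and +14..+26 mm, tops 14 mm up; a driver lies on both, along x. Cheeks (tops 22 mm up, 32 mm apart) stop it rolling. Fingers fit between the rests (plate top 6 mm). Origin: centre of the underside; x away from the robot, y left, z up.

How it is judged:
At the end, for the whole second after the job is handed in: All four drivers lie at rest on both rests of the tray seat that mirrors their rack place (left to right reversed): barrel middle within 14 mm of the seat middle along and across, within 5 mm of resting height, length within 0.35 rad of the tray's x axis, either way round (x of yellow_barrel in the frame of service_tray between -0.014 and 0.014 m and z of yellow_barrel in the frame of service_tray between 0.0175 and 0.0275 m and angle between the y axis of each of yellow_barrel, blue_barrel, grey_barrel, red_barrel and the x axis of service_tray, either way round below 0.35 rad and linear speed of each of driver_yellow, driver_blue, driver_grey, driver_red below 0.02 m/s and ((y of cradle_yellow in the frame of bench_rack between 0.07 and 0.11 m and y of yellow_barrel in the frame of service_tray between -0.104 and -0.076 m) or (y of cradle_yellow in the frame of bench_rack between 0.01 and 0.05 m and y of yellow_barrel in the frame of service_tray between -0.044 and -0.016 m) or (y of cradle_yellow in the frame of bench_rack between -0.05 and -0.01 m and y of yellow_barrel in the frame of service_tray between 0.016 and 0.044 m) or (y of cradle_yellow in the frame of bench_rack between -0.11 and -0.07 m and y of yellow_barrel in the frame of service_tray between 0.076 and 0.104 m)) and x of blue_barrel in the frame of service_tray between -0.014 and 0.014 m and z of blue_barrel in the frame of service_tray between 0.0155 and 0.0255 m and ((y of cradle_blue in the frame of bench_rack between 0.07 and 0.11 m and y of blue_barrel in the frame of service_tray between -0.104 and -0.076 m) or (y of cradle_blue in the frame of bench_rack between 0.01 and 0.05 m and y of blue_barrel in the frame of service_tray between -0.044 and -0.016 m) or (y of cradle_blue in the frame of bench_rack between -0.05 and -0.01 m and y of blue_barrel in the frame of service_tray between 0.016 and 0.044 m) or (y of cradle_blue in the frame of bench_rack between -0.11 and -0.07 m and y of blue_barrel in the frame of service_tray between 0.076 and 0.104 m)) and x of grey_barrel in the frame of service_tray between -0.014 and 0.014 m and z of grey_barrel in the frame of service_tray between 0.016 and 0.026 m and ((y of cradle_grey in the frame of bench_rack between 0.07 and 0.11 m and y of grey_barrel in the frame of service_tray between -0.104 and -0.076 m) or (y of cradle_grey in the frame of bench_rack between 0.01 and 0.05 m and y of grey_barrel in the frame of service_tray between -0.044 and -0.016 m) or (y of cradle_grey in the frame of bench_rack between -0.05 and -0.01 m and y of grey_barrel in the frame of service_tray between 0.016 and 0.044 m) or (y of cradle_grey in the frame of bench_rack between -0.11 and -0.07 m and y of grey_barrel in the frame of service_tray between 0.076 and 0.104 m)) and x of red_barrel in the frame of service_tray between -0.014 and 0.014 m and z of red_barrel in the frame of service_tray between 0.0155 and 0.0255 m and ((y of cradle_red in the frame of bench_rack between 0.07 and 0.11 m and y of red_barrel in the frame of service_tray between -0.104 and -0.076 m) or (y of cradle_red in the frame of bench_rack between 0.01 and 0.05 m and y of red_barrel in the frame of service_tray between -0.044 and -0.016 m) or (y of cradle_red in the frame of bench_rack between -0.05 and -0.01 m and y of red_barrel in the frame of service_tray between 0.016 and 0.044 m) or (y of cradle_red in the frame of bench_rack between -0.11 and -0.07 m and y of red_barrel in the frame of service_tray between 0.076 and 0.104 m))); the robot touches nothing.
It also fails if it takes over 115 s, if anything falls off the work surface, if the arm or the gripper's body presses on something with over 40 N, if the wrist force passes 120 N, or if a joint passes its speed limit or range.

## Working session

There is one attempt and no reset: what is moved stays moved. The work goes in short steps, Python scripts to look and compute and a tool call to move; the robot and the scene stay as the last step left them, time stands still between calls to the robot, and variables do not carry over. Pictures are saved under pics/ and viewed, at most 14 in all, crops included, and the job is handed in when it is done.

Besides the shell and the picture viewer there is one more tool, called after ">>>" by a JSON object that holds its "op" and its "data", one argument or row to a line. carry_out: Moves the arm, as the interface text tells. Its arguments: {"type":"object","properties":{"commands":{"type":"array"},"grip":{"type":"number"},"force":{"type":"number"}},"required":["commands"]}

```bash
mkdir -p pics
cat > h.py <<'E'
import numpy as np, cv2
from scipy.spatial.transform import Rotation as R
from station import readout, vision, arm
def campose(name):
    c=vision.calibration(name)
    if 'mount' in c:
        s=readout.get_state(); T=np.eye(4); T[:3,:3]=rot(s['ee_rot']); T[:3,3]=s['eef_pos']
        return c,T@np.array(c['mount'])
    T=np.eye(4); a=np.array(c['attitude']); T[:3,:3]=a if a.shape==(3,3) else rot(a); T[:3,3]=c['origin']; return c,T
def rot(a):
    a=np.array(a); 
    return a if a.shape==(3,3) else (R.from_euler('xyz',a).as_matrix() if a.size==3 else R.from_quat(a).as_matrix())
def cloud(c,T,d):
    f=200/np.tan(np.radians(c['fovy'])/2); v,u=np.mgrid[:400,:640]
    P=np.stack([(u-c['cx'])/f*d,(v-c['cy'])/f*d,d],-1); return P@T[:3,:3].T+T[:3,3]
def look(name):
    c,T=campose(name); im,d=vision.grab_frame(name); return im,d,cloud(c,T,d)
def save(im,fn): cv2.imwrite('pics/'+fn,cv2.cvtColor(im,cv2.COLOR_RGB2BGR))
E
python3 - <<'E'
from h import *
s=readout.get_state(); print(s)
for n in ('top','scene'):
    c=vision.calibration(n);print(n,c)
    im,d,P=look(n); save(im,n+'0.png')
    for l in ['yellow_barrel','blue_barrel','grey_barrel','red_barrel','cradle_yellow','cradle_blue','cradle_grey','cradle_red','bench_rack','service_tray']:
        for r in vision.trace(l,n)[:2]:
            m=r['pixels']&(d>0); q=P[m]
            if len(q)<5: continue
            rr=cv2.minAreaRect(q[:,:2].astype(np.float32)*1000)
            print(l,round(r['score'],2),np.round(r['position']),m.sum(),'med',np.median(q,0).round(3),'rect',np.round(rr[0]),np.round(rr[1]),round(rr[2],1))
E
```

```text
{'t': 0.0, 'q': array([ 1.58509099e+00,  3.59364666e-01,  1.10746245e-02, -3.65918747e-04,
       -1.22406794e+00, -2.88087870e-01]), 'qd': array([-1.36745478e-03,  5.01166052e-04,  6.87436575e-04,  1.39332025e-04,
        2.12604526e-04, -4.30170547e-05]), 'joint_efforts': array([-6.90718957e-05, -5.82713342e+01,  2.93061268e+01,  6.99731871e+00,
        6.87642954e-03, -1.63073105e-04]), 'eef_pos': array([0.18241401, 0.64943334, 0.25064103]), 'ee_rot': array([ 3.13999761e+00, -1.13928484e-04, -2.73917729e-01]), 'force': array([0.21325377, 0.42994696, 0.45378313]), 'moment': array([ 0.00105563, -0.00027821,  0.03939637]), 'gripper_force': 0.0, 'width': 0.0875286449512186}
top {'fovy': 56.61386091889866, 'cx': 320.8540526072266, 'cy': 195.32276514592047, 'origin': array([ 0.40531771, -0.0050893 ,  0.87885827]), 'attitude': array([-3.05550197,  0.00773889, -1.55909489])}
yellow_barrel 0.62 [197. 223.] 214 med [0.469 0.226 0.028] rect [480. 225.] [19. 96.] 78.5
blue_barrel 0.67 [199. 222.] 288 med [0.472 0.226 0.028] rect [490. 229.] [ 23. 119.] 85.8
blue_barrel 0.66 [206. 273.] 150 me
[... 1435 characters left out ...]
57 [168. 247.] 78 med [0.471 0.282 0.022] rect [472. 286.] [21. 58.] 89.0
cradle_yellow 0.64 [182. 256.] 68 med [0.449 0.211 0.011] rect [453. 219.] [30. 80.] 70.6
cradle_blue 0.68 [197. 287.] 137 med [0.445 0.103 0.011] rect [452. 108.] [91. 55.] 8.5
cradle_blue 0.26 [168. 248.] 62 med [0.473 0.282 0.022] rect [471. 282.] [55. 13.] 5.3
cradle_grey 0.5 [189. 269.] 116 med [0.444 0.16  0.01 ] rect [455. 166.] [43. 90.] 86.2
cradle_red 0.43 [172. 241.] 94 med [0.45  0.278 0.01 ] rect [458. 286.] [43. 79.] 84.8
bench_rack 0.9 [186. 273.] 1088 med [0.454 0.165 0.004] rect [467. 196.] [250. 115.] 85.0
service_tray 0.57 [248. 397.] 3540 med [ 0.494 -0.231  0.004] rect [ 502. -220.] [136. 248.] 5.7
```

View pics/top0.png

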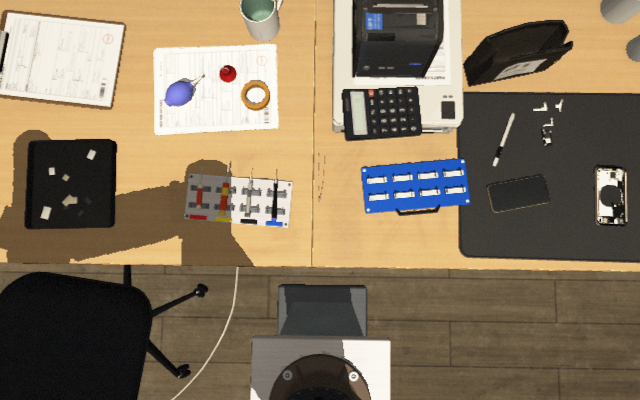

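```bash
cat >> h.py <<'E'
def goto(p,yaw,rowmax=(0.06,10)):
    """print tool-frame shift to reach world p with tool down, yaw [deg], turn about tool z"""
    s=readout.get_state(); M=rot(s['ee_rot']); d=np.array(p)-s['eef_pos']
    G=R.from_euler('xyz',[np.pi,0,np.radians(yaw)]).as_matrix()
    rv=R.from_matrix(M.T@G).as_rotvec(degrees=True)
    G2=M@np.eye(3)
    print('t',round(s['t'],2),'at',s['eef_pos'].round(4),np.degrees(s['ee_rot']).round(2),'w',round(s['width'],4))
    print(' dp in present tool axes',(M.T@d).round(4),' dp in goal axes',(G.T@d).round(4),' rotvec',rv.round(2))
E
python3 - <<'E'
from h import *
print(vision.calibration('wrist'))
goto([0.36,0.2,0.3],-4)
goto([0.46,0.2,0.3],-4)
E
```

```text
{'fovy': 63.35880577513995, 'cx': 321.6849313408661, 'cy': 196.5796711312912, 'mount': array([[ 9.30380718e-04, -9.51220179e-01, -3.08511436e-01,
         8.57367393e-02],
       [ 9.99999567e-01,  8.79320742e-04,  3.04535494e-04,
        -7.19353333e-04],
       [-1.83998018e-05, -3.08511586e-01,  9.51220585e-01,
        -1.34521569e-01],
       [ 0.00000000e+00,  0.00000000e+00,  0.00000000e+00,
         1.00000000e+00]])}
t 1.1 at [0.1825 0.6498 0.2515] [180.     0.   -15.69] w 0.0879
 dp in present tool axes [ 0.2925  0.3851 -0.0484]  dp in goal axes [ 0.2084  0.4363 -0.0485]  rotvec [  0.     0.   -11.69]
t 1.1 at [0.1825 0.6498 0.2515] [180.     0.   -15.69] w 0.0879
 dp in present tool axes [ 0.3888  0.358  -0.0484]  dp in goal axes [ 0.3082  0.4294 -0.0485]  rotvec [  0.     0.   -11.69]
```

>>> {"op": "carry_out", "data": {
  "commands": [
    {"dp": [0,0,0],"rotation": [0,0,-6]},
    {"dp": [0,0,0],"rotation": [0,0,-5.7]},
    {"dp": [0.031,0.043,-0.005],"rotation": [0,0,0]},
    {"dp": [0.031,0.043,-0.005],"rotation": [0,0,0]},
    {"dp": [0.031,0.043,-0.005],"rotation": [0,0,0]},
    {"dp": [0.031,0.043,-0.005],"rotation": [0,0,0]},
    {"dp": [0.031,0.043,-0.005],"rotation": [0,0,0]},
    {"dp": [0.031,0.043,-0.005],"rotation": [0,0,0]}
  ]
}}

```text
t: 2.1
eef_pos: [0.3508, 0.378, 0.2821]
ee_rot: [-3.141, -0.0, -0.069]
force: [0.9, 0.7, 1.4]
width: 0.0879
gripper_force: 0.0
```

>>> {"op": "carry_out", "data": {
  "commands": [
    {"dp": [0.031,0.043,-0.005],"rotation": [0,0,0]},
    {"dp": [0.031,0.043,-0.005],"rotation": [0,0,0]},
    {"dp": [0.031,0.043,-0.005],"rotation": [0,0,0]},
    {"dp": [0.031,0.043,-0.005],"rotation": [0,0,0]},
    {"dp": [0,0,0],"rotation": [0,0,0]},
    {"dp": [0,0,0],"rotation": [0,0,0]}
  ]
}}

```text
t: 2.85
eef_pos: [0.4619, 0.1992, 0.3016]
ee_rot: [-3.141, -0.0, -0.071]
force: [0.9, 0.1, -1.0]
width: 0.0874
gripper_force: 0.0
```

```bash
cat >> h.py <<'E'
def nets(labels,d,P,n='wrist'):
    for l in labels:
        for r in vision.trace(l,n)[:2]:
            m=r['pixels']&(d>0); q=P[m]
            if len(q)<5: continue
            rr=cv2.minAreaRect(q[:,:2].astype(np.float32)*1000)
            print(l,round(r['score'],2),np.round(r['position']),m.sum(),'med',np.median(q,0).round(4),'rect',np.round(rr[0],1),np.round(rr[1]),round(rr[2],1),'ztop',np.percentile(q[:,2],90).round(4))
E
python3 - <<'E'
from h import *
goto([0.46,0.2,0.3],-4)
im,d,P=look('wrist'); save(im,'w1.png'); np.savez('w1.npz',im=im,d=d,P=P)
nets(['yellow_barrel','blue_barrel','grey_barrel','red_barrel','cradle_yellow','cradle_blue','cradle_grey','cradle_red','bench_rack'],d,P)
E
```

```text
t 2.85 at [0.4619 0.1992 0.3016] [-179.98   -0.     -4.05] w 0.0874
 dp in present tool axes [-0.0019 -0.0007  0.0016]  dp in goal axes [-0.0019 -0.0007  0.0016]  rotvec [-0.02 -0.   -0.05]
yellow_barrel 0.67 [151. 298.] 899 med [0.4774 0.2268 0.0298] rect [487.3 227.7] [ 19. 121.] 85.1 ztop 0.032
blue_barrel 0.84 [153. 391.] 664 med [0.4652 0.112  0.0255] rect [471.7 109.8] [ 16. 116.] 88.8 ztop 0.0275
grey_barrel 0.59 [155. 344.] 529 med [0.4713 0.1717 0.026 ] rect [481.2 169.8] [ 12. 104.] 84.9 ztop 0.0277
red_barrel 0.63 [150. 255.] 547 med [0.4809 0.2858 0.0263] rect [491.3 286.6] [ 15. 103.] 86.9 ztop 0.0283
cradle_yellow 0.69 [168. 289.] 627 med [0.4521 0.2364 0.0149] rect [457.5 231.7] [46. 79.] 86.0 ztop 0.0231
cradle_yellow 0.47 [153. 299.] 826 med [0.4788 0.2271 0.0301] rect [490.4 227.9] [ 19. 115.] 86.5 ztop 0.032
cradle_blue 0.85 [172. 387.] 582 med [0.4455 0.1171 0.0152] rect [449.1 111.9] [45. 79.] 86.8 ztop 0.0227
cradle_grey 0.56 [166. 346.] 672 med [0.4494 0.1698 0.0151] rect [453.2 170.1] [46. 79.] 86.2 ztop 0.0225
cradle_red 0.7 [171. 260.] 505 med [0.4568 0.2929 0.0151] rect [462.1 289.3] [42. 78.] 85.4 ztop 0.0228
bench_rack 0.73 [149. 323.] 10443 med [0.478  0.1982 0.0073] rect [468.2 199.9] [253. 113.] 86.0 ztop 0.0086
```

View pics/w1.png

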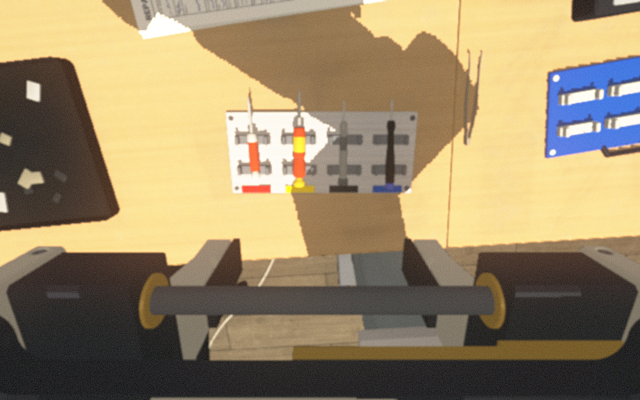

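Run:
```python
from h import *
# no new picture needed beyond one for tracing
im,d,P=look('wrist')
c=np.array([.4682,.1999]); a=np.radians(-4.0); X=np.array([np.cos(a),np.sin(a)]);Y=np.array([-np.sin(a),np.cos(a)])
for l,L,B in [('red_barrel',102,58),('yellow_barrel',118,76),('grey_barrel',106,82),('blue_barrel',114,89)]:
    m=vision.trace(l,'wrist')[0]['pixels']&(d>0); q=P[m]; q=q[q[:,2]>.019]
    x=(q[:,:2]-c)@X*1000; y=(q[:,:2]-c)@Y*1000
    b=x<x.min()+B
    k=np.polyfit(x[b],y[b],1)
    print(l,'x range',x.min().round(1),x.max().round(1),'len',L,'mid by near end',(x.min()+B/2).round(1),'by far',(x.max()-L+B/2).round(1),'y at 0',np.polyval(k,0).round(1),'slope deg',np.degrees(k[0]).round(1))
q=P[(P[...,2]>.004)&(P[...,2]<.012)&(np.abs(P[...,0]-.47)<.07)&(np.abs(P[...,1]-.2)<.14)]
print('plate',np.median(q[:,2]), cv2.minAreaRect((q[:,:2]*1000).astype(np.float32)))
# seats: white rest tops & cheeks along x
q=P.reshape(-1,3); x=(q[:,:2]-c)@X*1000; y=(q[:,:2]-c)@Y*1000
for y0 in (90,30,-30,-90):
    s=(q[:,2]>.018)&(np.abs(np.abs(y-y0)-18)<6)&(np.abs(x)<40)
    print(y0,np.histogram(x[s],np.arange(-36,40,4))[0],s.sum(), np.percentile(y[s],[3,97]).round(1))
table=P[(np.abs(P[...,0]-.47)<.1)&(P[...,1]>.34)&(P[...,1]<.4)];print(np.median(table[:,2]))
goto([0.4682,.1999,.15],-4)
```

```text
red_barrel x range -28.1 62.2 len 102 mid by near end 0.9 by far -10.8 y at 0 86.5 slope deg 1.7
yellow_barrel x range -38.2 78.7 len 118 mid by near end -0.2 by far -1.3 y at 0 28.5 slope deg -0.8
grey_barrel x range -36.1 45.7 len 106 mid by near end 4.9 by far -19.3 y at 0 -27.5 slope deg 0.3
blue_barrel x range -41.4 69.6 len 114 mid by near end 3.1 by far 0.1 y at 0 -87.8 slope deg 2.0
plate 0.0073439692156168634 ((474.0873107910156, 199.53787231445312), (251.44801330566406, 128.31573486328125), 88.28791046142578)
90 [   0    0    2   28   25   22    0    0    0    0    0   42  485  585
 1043 1028  881 1805] 5946 [66.3 77.3]
30 [   0    0    3   25   29  312  401  402  457  594 1543  449  673 1340
 4954 2017 1000 1265] 15464 [ 7.4 53.3]
-30 [   0    0    2   22   26  227  315  312  356  473 1374  266  274 2382
 5190 2022  972 1257] 15470 [-53.4  -7.3]
-90 [   0    0    5   24   27   19    0    0    0    0    0    0    5  878
 1085  976  819 1899] 5737 [-77.5 -66.3]
0.0012594536597870798
t 3.6 at [0.4619 0.1993 0.3015] [-180.      0.     -3.99] w 0.0876
 dp in present tool axes [ 0.0063 -0.001   0.1515]  dp in goal axes [ 0.0063 -0.001   0.1515]  rotvec [-0.    0.    0.01]
```

>>> {"op": "carry_out", "data": {
  "commands": [
    {"dp": [0.0073,-0.044,0.03],"rotation": [0,0,0]},
    {"dp": [0,-0.044,0.03],"rotation": [0,0,0]},
    {"dp": [0,0,0.05],"rotation": [0,0,0]},
    {"dp": [0,0,0.05],"rotation": [0,0,0]},
    {"dp": [0,0,0.04],"rotation": [0,0,0]},
    {"dp": [0,0,0],"rotation": [0,0,0]}
  ],
  "grip": 0.045,
  "force": 12
}}

```text
t: 4.35
eef_pos: [0.4739, 0.285, 0.0989]
ee_rot: [3.137, 0.004, -0.07]
force: [-0.0, -0.0, 0.6]
width: 0.0453
gripper_force: 0.0
```

Run:
```python
from h import *
goto([.4753,.2866,.035],-4)
im,d,P=look('wrist'); save(im,'w2.png')
c=np.array([.4692,.1998]); a=np.radians(-4.0); X=np.array([np.cos(a),np.sin(a)]);Y=np.array([-np.sin(a),np.cos(a)])
for l in ['red_barrel','yellow_barrel']:
    m=vision.trace(l,'wrist')[0]['pixels']&(d>0); q=P[m]; q=q[q[:,2]>.019]
    x=(q[:,:2]-c)@X*1000; y=(q[:,:2]-c)@Y*1000
    print(l,x.min(),x.max(),np.median(y[x<30]),np.percentile(q[:,2],95))
```

```text
t 4.35 at [0.4739 0.285  0.0989] [179.71   0.23  -4.02] w 0.0453
 dp in present tool axes [ 0.0015 -0.002   0.0639]  dp in goal axes [ 0.0013 -0.0017  0.0639]  rotvec [ 0.29  0.23 -0.01]
red_barrel -28.79325173764881 71.41120802735986 87.70000244158982 0.02856621059983983
yellow_barrel -25.898421868641265 78.76616652813276 30.174955771007014 0.032443837433414224
```

View pics/w2.png

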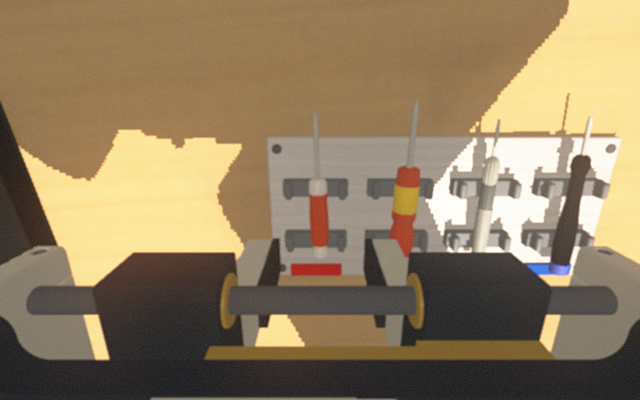

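>>> {"op": "carry_out", "data": {
  "commands": [
    {"dp": [0,0,0.03],"rotation": [0,0,0]},
    {"dp": [0,0,0.025],"rotation": [0,0,0]},
    {"dp": [0,0,0.0115],"rotation": [0,0,0]},
    {"dp": [0,0,0],"rotation": [0,0,0]},
    {"dp": [0,0,0],"rotation": [0,0,0]}
  ]
}}

```text
t: 5.12
eef_pos: [0.4759, 0.2873, 0.0364]
ee_rot: [-3.14, -0.001, -0.069]
force: [-0.4, 1.0, -0.5]
width: 0.0449
gripper_force: 0.1
```

>>> {"op": "carry_out", "data": {
  "commands": [
    {"dp": [0,0,0],"rotation": [0,0,0]},
    {"dp": [0,0,0],"rotation": [0,0,0]},
    {"dp": [0,0,0],"rotation": [0,0,0]},
    {"dp": [0,0,0],"rotation": [0,0,0]}
  ],
  "grip": 0.004,
  "force": 12
}}

```text
t: 5.62
eef_pos: [0.4753, 0.2866, 0.0352]
ee_rot: [-3.142, -0.0, -0.07]
force: [-0.5, -0.6, 0.6]
width: 0.0133
gripper_force: 12.0
```

Run:
```python
from h import *
im,d,P=look('top'); q=P[d>0]
for y in np.arange(-.4,.0,.04):
    s=q[(np.abs(q[:,1]-y)<.02)]
    print(round(y,2),[ (round(x,2),round(float(np.percentile(s[np.abs(s[:,0]-x)<.01][:,2],95)),3)) if (np.abs(s[:,0]-x)<.01).sum()>5 else None for x in np.arange(.56,.72,.02)])
nets(['service_tray'],d,P,'top')
b=(im[...,2].astype(int)>im[...,0]+60)&(d>0)&(P[...,2]<.02)&(np.abs(P[...,0]-.5)<.1)&(np.abs(P[...,1]+.22)<.16)
print(cv2.minAreaRect((P[b][:,:2]*1000).astype(np.float32)))
goto([.48,-.22,.26],5.5)
```

```text
-0.4 [(np.float64(0.56), 0.006), (np.float64(0.58), 0.007), (np.float64(0.6), 0.006), (np.float64(0.62), 0.005), (np.float64(0.64), 0.005), (np.float64(0.66), 0.005), (np.float64(0.68), 0.005), (np.float64(0.7), 0.004)]
-0.36 [(np.float64(0.56), 0.004), (np.float64(0.58), 0.005), (np.float64(0.6), 0.005), (np.float64(0.62), 0.004), (np.float64(0.64), 0.004), (np.float64(0.66), 0.005), (np.float64(0.68), 0.004), (np.float64(0.7), 0.004)]
-0.32 [(np.float64(0.56), 0.009), (np.float64(0.58), 0.005), (np.float64(0.6), 0.004), (np.float64(0.62), 0.004), (np.float64(0.64), 0.07), (np.float64(0.66), 0.089), (np.float64(0.68), 0.089), (np.float64(0.7), 0.089)]
-0.28 [(np.float64(0.56), 0.008), (np.float64(0.58), 0.003), (np.float64(0.6), 0.002), (np.float64(0.62), 0.004), (np.float64(0.64), 0.09), (np.float64(0.66), 0.09), (np.float64(0.68), 0.09), (np.float64(0.7), 0.09)]
-0.24 [(np.float64(0.56), 0.008), (np.float64(0.58), 0.002), (np.float64(0.6), 0.003), (np.float64(0.62), 0.041), (np.float64(0.64), 0.09), (np.float64(0.66), 0.09), (np.float64(0.68), 0.09), (np.float64(0.7), 0.09)]
-0.2 
[... 918 characters left out ...]
at64(0.58), 0.002), (np.float64(0.6), 0.118), (np.float64(0.62), 0.118), (np.float64(0.64), 0.117), (np.float64(0.66), 0.119), (np.float64(0.68), 0.118), (np.float64(0.7), 0.117)]
service_tray 0.96 [186. 412.] 4941 med [ 0.5042 -0.2192  0.0063] rect [ 500.3 -219.8] [122. 249.] 5.8 ztop 0.014
service_tray 0.37 [207. 251.] 230 med [0.4459 0.1657 0.0129] rect [452.5 170.6] [46. 81.] 84.8 ztop 0.0206
((499.9693603515625, -204.8076629638672), (199.88681030273438, 289.6095275878906), 0.009047014638781548)
t 5.72 at [0.4753 0.2867 0.0352] [-1.80e+02 -1.00e-02 -3.98e+00] w 0.0134
 dp in present tool axes [ 0.0399  0.5051 -0.2249]  dp in goal axes [-0.0439  0.5048 -0.2248]  rotvec [-0.   -0.01 -9.48]
```

>>> {"op": "carry_out", "data": {
  "commands": [
    {"dp": [0,0,-0.05],"rotation": [0,0,0]},
    {"dp": [0,0,-0.06],"rotation": [0,0,-4.75]},
    {"dp": [0,0,-0.06],"rotation": [0,0,-4.75]},
    {"dp": [-0.005,0.055,-0.02],"rotation": [0,0,0]},
    {"dp": [-0.005,0.056,-0.02],"rotation": [0,0,0]},
    {"dp": [-0.005,0.056,-0.015],"rotation": [0,0,0]},
    {"dp": [-0.005,0.056,0],"rotation": [0,0,0]},
    {"dp": [-0.005,0.056,0],"rotation": [0,0,0]}
  ]
}}

```text
t: 6.72
eef_pos: [0.4768, 0.0048, 0.2605]
ee_rot: [-3.141, -0.001, 0.097]
force: [1.3, 0.8, -0.5]
width: 0.0133
gripper_force: 12.0
```

>>> {"op": "carry_out", "data": {
  "commands": [
    {"dp": [-0.005,0.056,0],"rotation": [0,0,0]},
    {"dp": [-0.005,0.056,0],"rotation": [0,0,0]},
    {"dp": [-0.005,0.056,0],"rotation": [0,0,0]},
    {"dp": [-0.004,0.058,0],"rotation": [0,0,0]},
    {"dp": [0,0,0],"rotation": [0,0,0]},
    {"dp": [0,0,0],"rotation": [0,0,0]},
    {"dp": [0,0,0],"rotation": [0,0,0]}
  ]
}}

```text
t: 7.6
eef_pos: [0.4801, -0.2193, 0.2601]
ee_rot: [-3.141, -0.0, 0.098]
force: [0.0, -0.2, -0.2]
width: 0.0129
gripper_force: 12.0
```

Run:
```python
from h import *
goto([.516,-.309,.12],5.5)
im,d,P=look('wrist'); save(im,'w3.png'); np.savez('w3.npz',im=im,d=d,P=P)
nets(['service_tray','red_barrel'],d,P)
m=vision.trace('service_tray','wrist')[0]['pixels']&(d>0)
hsv=cv2.cvtColor(im,cv2.COLOR_RGB2HSV)
b=m&(hsv[...,0]>100)&(hsv[...,0]<130)&(hsv[...,1]>120)&(P[...,2]<.012)&(P[...,2]>.003)
q=P[b];print('plate z',np.median(q[:,2]),cv2.minAreaRect((q[:,:2]*1000).astype(np.float32)))
w=m&(hsv[...,1]<70)&(hsv[...,2]>150)&(P[...,2]>.011)
n,lab,st,ce=cv2.connectedComponentsWithStats(w.astype(np.uint8))
for i in range(1,n):
    if st[i,4]>30: q=P[lab==i]; print(st[i,4],np.round(cv2.minAreaRect((q[:,:2]*1000).astype(np.float32))[0],1),np.median(q,0).round(4))
```

```text
t 7.6 at [ 0.4801 -0.2193  0.2601] [-1.7999e+02 -1.0000e-02  5.5900e+00] w 0.0129
 dp in present tool axes [0.027  0.0928 0.1401]  dp in goal axes [0.0272 0.0927 0.1401]  rotvec [-0.01 -0.01  0.09]
service_tray 0.87 [139. 327.] 19386 med [ 0.5118 -0.2173  0.0075] rect [ 501.4 -218.4] [126. 253.] 6.0 ztop 0.0153
service_tray 0.4 [148.  48.] 4362 med [0.4697 0.1109 0.0072] rect [463.7 123.5] [ 98. 110.] 85.2 ztop 0.0082
red_barrel 0.92 [239. 321.] 2329 med [ 0.4975 -0.2166  0.2514] rect [ 484.9 -218.8] [133.  13.] 5.0 ztop 0.2531
plate z 0.007317658722375275 ((508.2978210449219, -219.52911376953125), (108.70939636230469, 247.4537811279297), 6.046317100524902)
445 [ 519.2 -127.1] [ 0.5195 -0.1269  0.0156]
436 [ 525.1 -185.7] [ 0.5254 -0.1861  0.0155]
439 [ 531.2 -245.9] [ 0.5312 -0.2455  0.0155]
427 [ 537.7 -305. ] [ 0.5378 -0.3051  0.0156]
417 [ 479.4 -131. ] [ 0.4799 -0.1313  0.0155]
427 [ 485.4 -190.4] [ 0.486  -0.1906  0.0154]
398 [ 491.5 -249.7] [ 0.4923 -0.249   0.0155]
395 [ 497.6 -309.1] [ 0.4983 -0.3091  0.0155]
```

View pics/w3.png

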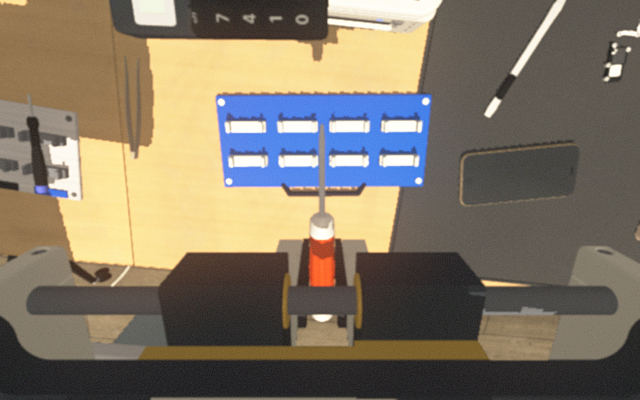

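>>> {"op": "carry_out", "data": {
  "commands": [
    {"dp": [0.0145,0.045,0.03],"rotation": [0,0,0]},
    {"dp": [0.0144,0.046,0.04],"rotation": [0,0,0]},
    {"dp": [0,0,0.05],"rotation": [0,0,0]},
    {"dp": [0,0,0.05],"rotation": [0,0,0]},
    {"dp": [0,0,0.03],"rotation": [0,0,0]},
    {"dp": [0,0,0.014],"rotation": [0,0,0]},
    {"dp": [0,0,0],"rotation": [0,0,0]}
  ]
}}

```text
t: 8.68
eef_pos: [0.5175, -0.3077, 0.0458]
ee_rot: [-3.141, 0.001, 0.097]
force: [0.2, 0.7, 0.8]
width: 0.0137
gripper_force: 12.0
```

>>> {"op": "carry_out", "data": {
  "commands": [
    {"dp": [0,0,0.005],"rotation": [0,0,0]},
    {"dp": [0,0,0.0045],"rotation": [0,0,0]},
    {"dp": [0,0,0],"rotation": [0,0,0]},
    {"dp": [0,0,0],"rotation": [0,0,0]},
    {"dp": [0,0,0],"rotation": [0,0,0]}
  ]
}}

```text
t: 9.3
eef_pos: [0.5176, -0.3081, 0.0369]
ee_rot: [3.141, -0.0, 0.096]
force: [-0.0, 0.5, -0.4]
width: 0.0129
gripper_force: 12.0
```

>>> {"op": "carry_out", "data": {
  "commands": [
    {"dp": [0,0,0],"rotation": [0,0,0]},
    {"dp": [0,0,0],"rotation": [0,0,0]},
    {"dp": [0,0,0],"rotation": [0,0,0]},
    {"dp": [0,0,-0.02],"rotation": [0,0,0]},
    {"dp": [0,0,-0.05],"rotation": [0,0,0]},
    {"dp": [0,0,-0.06],"rotation": [0,0,0]},
    {"dp": [0,0,-0.06],"rotation": [0,0,0]},
    {"dp": [0,0,0],"rotation": [0,0,0]}
  ],
  "grip": 0.04
}}

```text
t: 10.3
eef_pos: [0.52, -0.309, 0.2327]
ee_rot: [3.137, -0.009, 0.097]
force: [0.7, -0.7, -1.3]
width: 0.0401
gripper_force: 0.0
```

```bash
cat >> h.py <<'E'
def seat(l):
    im,d,P=look('wrist')
    c=np.array([.5085,-.218]); a=np.radians(5.9); X=np.array([np.cos(a),np.sin(a)]);Y=np.array([-np.sin(a),np.cos(a)])
    B={'red_barrel':58,'yellow_barrel':76,'grey_barrel':82,'blue_barrel':89}
    for n in l:
        for r in vision.trace(n,'wrist')[:1]:
            q=P[r['pixels']&(d>0)]; q=q[q[:,2]>.019]
            if len(q)<20: print(n,'none');continue
            x=(q[:,:2]-c)@X*1000; y=(q[:,:2]-c)@Y*1000; b=x<x.min()+B[n]
            k=np.polyfit(x[b],y[b],1)
            print(n,round(r['score'],2),'x',x.min().round(1),x.max().round(1),'mid',(x.min()+B[n]/2).round(1),'y',np.median(y[b]).round(1),'slope',np.degrees(k[0]).round(1),'ztop',np.percentile(q[b][:,2],90).round(4))
    return im
E
python3 - <<'E'
from h import *
im=seat(['red_barrel']); save(im,'w4.png')
goto([.4712,.2284,.15],-4)
E
```

```text
red_barrel 0.85 x -29.2 32.8 mid -0.2 y -89.9 slope -0.3 ztop 0.0285
t 10.4 at [ 0.5175 -0.3079  0.2274] [ 1.7999e+02 -1.1000e-01  5.5000e+00] w 0.0403
 dp in present tool axes [ 0.0052 -0.5383  0.0773]  dp in goal axes [-0.0836 -0.5317  0.0774]  rotvec [ 0.   -0.11  9.5 ]
```

View pics/w4.png

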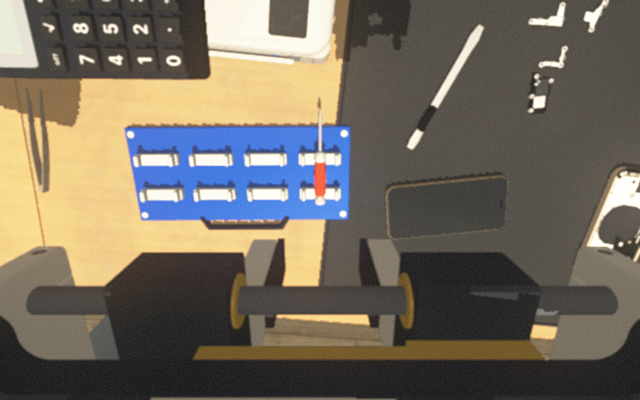

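>>> {"op": "carry_out", "data": {
  "commands": [
    {"dp": [0.0006,-0.0537,0],"rotation": [0,0,0]},
    {"dp": [0.0006,-0.0537,0],"rotation": [0,0,0]},
    {"dp": [0.0006,-0.0537,0],"rotation": [0,0,0]},
    {"dp": [0.0006,-0.0537,0],"rotation": [0,0,0]},
    {"dp": [0.0006,-0.0537,0],"rotation": [0,0,0]},
    {"dp": [0.0006,-0.0537,0],"rotation": [0,0,0]},
    {"dp": [0.0006,-0.0537,0],"rotation": [0,0,0]},
    {"dp": [0.0006,-0.0537,0],"rotation": [0,0,0]}
  ],
  "grip": 0.045
}}

```text
t: 11.4
eef_pos: [0.4798, 0.1214, 0.2252]
ee_rot: [3.141, 0.002, 0.096]
force: [1.0, -0.1, -0.2]
width: 0.0452
gripper_force: 0.0
```

>>> {"op": "carry_out", "data": {
  "commands": [
    {"dp": [0.0006,-0.0537,0],"rotation": [0,0,0]},
    {"dp": [0.0006,-0.0541,0],"rotation": [0,0,0]},
    {"dp": [0,0,0.05],"rotation": [0,0,4.75]},
    {"dp": [0,0,0.05],"rotation": [0,0,4.75]},
    {"dp": [0,0,0.03],"rotation": [0,0,0]},
    {"dp": [0,0,0],"rotation": [0,0,0]},
    {"dp": [0,0,0],"rotation": [0,0,0]},
    {"dp": [0,0,0],"rotation": [0,0,0]}
  ]
}}

```text
t: 12.4
eef_pos: [0.4725, 0.2281, 0.098]
ee_rot: [-3.14, -0.002, -0.069]
force: [0.3, -0.2, 1.1]
width: 0.0448
gripper_force: 0.0
```

Run:
```python
from h import *
goto([.4712,.2284,.035],-4)
```

```text
t 12.4 at [0.4725 0.2281 0.098 ] [-1.799e+02 -9.000e-02 -3.980e+00] w 0.0448
 dp in present tool axes [-0.0014 -0.0002  0.063 ]  dp in goal axes [-0.0013 -0.0003  0.063 ]  rotvec [-0.1  -0.09  0.02]
```

>>> {"op": "carry_out", "data": {
  "commands": [
    {"dp": [0,0,0.03],"rotation": [0,0,0]},
    {"dp": [0,0,0.022],"rotation": [0,0,0]},
    {"dp": [0,0,0.009],"rotation": [0,0,0]},
    {"dp": [0,0,0],"rotation": [0,0,0]},
    {"dp": [0,0,0],"rotation": [0,0,0]}
  ]
}}

```text
t: 13.02
eef_pos: [0.472, 0.2277, 0.0365]
ee_rot: [-3.141, -0.001, -0.07]
force: [-0.6, -0.1, -0.6]
width: 0.0452
gripper_force: 0.5
```

>>> {"op": "carry_out", "data": {
  "commands": [
    {"dp": [0,0,0],"rotation": [0,0,0]},
    {"dp": [0,0,0],"rotation": [0,0,0]},
    {"dp": [0,0,0],"rotation": [0,0,0]},
    {"dp": [0,0,0],"rotation": [0,0,0]}
  ],
  "grip": 0.004
}}

```text
t: 13.52
eef_pos: [0.4718, 0.2274, 0.0358]
ee_rot: [3.142, 0.0, -0.07]
force: [-2.4, -0.3, 2.5]
width: 0.0173
gripper_force: 12.0
```

Run:
```python
from h import *
goto([.5114,-.2478,.15],5.6)
```

```text
t 13.53 at [0.4718 0.2274 0.0358] [180.     0.    -3.99] w 0.0173
 dp in present tool axes [ 0.0726  0.4713 -0.1142]  dp in goal axes [-0.0069  0.4768 -0.1142]  rotvec [ 0.    0.   -9.59]
```

>>> {"op": "carry_out", "data": {
  "commands": [
    {"dp": [0,0,-0.04],"rotation": [0,0,0]},
    {"dp": [0,0,-0.05],"rotation": [0,0,-4.8]},
    {"dp": [0,0,-0.05],"rotation": [0,0,-4.8]},
    {"dp": [-0.0007,0.053,0],"rotation": [0,0,0]},
    {"dp": [-0.0007,0.053,0],"rotation": [0,0,0]},
    {"dp": [-0.0007,0.053,0],"rotation": [0,0,0]},
    {"dp": [-0.0007,0.053,0],"rotation": [0,0,0]},
    {"dp": [-0.0008,0.053,0],"rotation": [0,0,0]}
  ]
}}

```text
t: 14.52
eef_pos: [0.4942, -0.0383, 0.1759]
ee_rot: [3.142, -0.001, 0.098]
force: [0.9, 1.2, -0.5]
width: 0.0177
gripper_force: 11.9
```

>>> {"op": "carry_out", "data": {
  "commands": [
    {"dp": [-0.0008,0.053,0],"rotation": [0,0,0]},
    {"dp": [-0.0008,0.053,0],"rotation": [0,0,0]},
    {"dp": [-0.0008,0.053,0],"rotation": [0,0,0]},
    {"dp": [-0.0009,0.053,0],"rotation": [0,0,0]},
    {"dp": [0,0,0.04],"rotation": [0,0,0]},
    {"dp": [0,0,0.04],"rotation": [0,0,0]},
    {"dp": [0,0,0],"rotation": [0,0,0]},
    {"dp": [0,0,0],"rotation": [0,0,0]}
  ]
}}

```text
t: 15.52
eef_pos: [0.5125, -0.2481, 0.0969]
ee_rot: [3.141, -0.001, 0.099]
force: [1.6, -0.5, 0.2]
width: 0.0174
gripper_force: 11.9
```

Run:
```python
from h import *
goto([.5114,-.2478,.0363],5.6)
```

```text
t 15.53 at [ 0.5125 -0.2481  0.0969] [ 1.7995e+02 -6.0000e-02  5.6600e+00] w 0.0174
 dp in present tool axes [-0.0011 -0.0005  0.0606]  dp in goal axes [-0.0011 -0.0004  0.0606]  rotvec [ 0.05 -0.06  0.06]
```

>>> {"op": "carry_out", "data": {
  "commands": [
    {"dp": [-0.0005,0,0.03],"rotation": [0,0,0]},
    {"dp": [0,0,0.02],"rotation": [0,0,0]},
    {"dp": [0,0,0.006],"rotation": [0,0,0]},
    {"dp": [0,0,0.0035],"rotation": [0,0,0]},
    {"dp": [0,0,0],"rotation": [0,0,0]},
    {"dp": [0,0,0],"rotation": [0,0,0]},
    {"dp": [0,0,0],"rotation": [0,0,0]}
  ]
}}

```text
t: 16.4
eef_pos: [0.5114, -0.248, 0.0367]
ee_rot: [3.141, -0.001, 0.098]
force: [0.0, 0.6, -0.9]
width: 0.0175
gripper_force: 11.9
```

>>> {"op": "carry_out", "data": {
  "commands": [
    {"dp": [0,0,0],"rotation": [0,0,0]},
    {"dp": [0,0,0],"rotation": [0,0,0]},
    {"dp": [0,0,0],"rotation": [0,0,0]},
    {"dp": [0,0,-0.02],"rotation": [0,0,0]},
    {"dp": [0,0,-0.05],"rotation": [0,0,0]},
    {"dp": [0,0,-0.06],"rotation": [0,0,0]},
    {"dp": [0,0,0],"rotation": [0,0,0]},
    {"dp": [0,0,0],"rotation": [0,0,0]}
  ],
  "grip": 0.045
}}

```text
t: 17.4
eef_pos: [0.5108, -0.2478, 0.1662]
ee_rot: [-3.141, -0.001, 0.098]
force: [-1.0, -0.6, -1.5]
width: 0.045
gripper_force: 0.0
```

Run:
```python
from h import *
im=seat(['red_barrel','yellow_barrel']); save(im,'w5.png')
goto([.4672,.1719,.1],-4)
```

```text
red_barrel 0.59 x -28.3 46.5 mid 0.7 y -89.0 slope -0.2 ztop 0.0284
yellow_barrel 0.88 x -40.1 78.6 mid -2.1 y -30.0 slope -0.2 ztop 0.0322
t 17.55 at [ 0.5102 -0.2478  0.1648] [-1.7996e+02  1.4000e-01  5.6100e+00] w 0.0447
 dp in present tool axes [-0.0017 -0.4218  0.0651]  dp in goal axes [-0.0722 -0.4157  0.0648]  rotvec [-0.03  0.15  9.61]
```

View pics/w5.png

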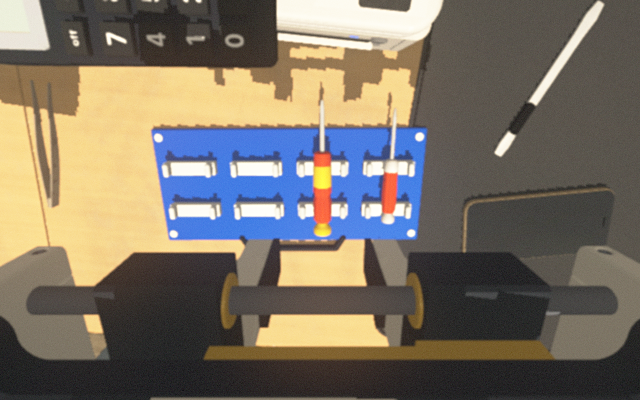

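>>> {"op": "carry_out", "data": {
  "commands": [
    {"dp": [-0.0002,-0.0527,0],"rotation": [0,0,0]},
    {"dp": [-0.0002,-0.0527,0],"rotation": [0,0,0]},
    {"dp": [-0.0002,-0.0527,0],"rotation": [0,0,0]},
    {"dp": [-0.0002,-0.0527,0],"rotation": [0,0,0]},
    {"dp": [-0.0002,-0.0527,0],"rotation": [0,0,0]},
    {"dp": [-0.0002,-0.0527,0],"rotation": [0,0,0]},
    {"dp": [-0.0002,-0.0527,0],"rotation": [0,0,0]},
    {"dp": [-0.0002,-0.0527,0],"rotation": [0,0,0]}
  ]
}}

```text
t: 18.55
eef_pos: [0.4675, 0.1729, 0.1652]
ee_rot: [3.14, 0.001, 0.098]
force: [2.0, -0.3, -0.2]
width: 0.0452
gripper_force: 0.0
```

>>> {"op": "carry_out", "data": {
  "commands": [
    {"dp": [0,0,0.03],"rotation": [0,0,4.8]},
    {"dp": [0,0,0.035],"rotation": [0,0,4.8]},
    {"dp": [0,0,0],"rotation": [0,0,0]},
    {"dp": [0,0,0],"rotation": [0,0,0]},
    {"dp": [0,0,0],"rotation": [0,0,0]}
  ]
}}

```text
t: 19.18
eef_pos: [0.469, 0.1718, 0.1023]
ee_rot: [-3.14, -0.001, -0.069]
force: [-1.0, -0.4, -0.4]
width: 0.045
gripper_force: 0.0
```

Run:
```python
from h import *
goto([.4672,.1719,.0355],-4)
```

```text
t 19.18 at [0.469  0.1718 0.1023] [-1.7993e+02 -8.0000e-02 -3.9400e+00] w 0.045
 dp in present tool axes [-0.0019  0.0001  0.0668]  dp in goal axes [-0.0018  0.      0.0668]  rotvec [-0.07 -0.08  0.06]
```

>>> {"op": "carry_out", "data": {
  "commands": [
    {"dp": [-0.0008,0,0.03],"rotation": [0,0,0]},
    {"dp": [0,0,0.025],"rotation": [0,0,0]},
    {"dp": [0,0,0.011],"rotation": [0,0,0]},
    {"dp": [0,0,0],"rotation": [0,0,0]},
    {"dp": [0,0,0],"rotation": [0,0,0]}
  ]
}}

```text
t: 19.8
eef_pos: [0.4679, 0.1718, 0.036]
ee_rot: [-3.141, -0.001, -0.069]
force: [-1.0, -0.8, -1.0]
width: 0.0446
gripper_force: 0.2
```

>>> {"op": "carry_out", "data": {
  "commands": [
    {"dp": [0,0,0],"rotation": [0,0,0]},
    {"dp": [0,0,0],"rotation": [0,0,0]},
    {"dp": [0,0,0],"rotation": [0,0,0]},
    {"dp": [0,0,0],"rotation": [0,0,0]}
  ],
  "grip": 0.004
}}

```text
t: 20.3
eef_pos: [0.4676, 0.1716, 0.0353]
ee_rot: [-3.141, -0.0, -0.07]
force: [-0.2, 0.3, 1.9]
width: 0.0138
gripper_force: 12.0
```

Run:
```python
from h import *
goto([.5053,-.188,.15],5.6)
```

```text
t 20.3 at [0.4676 0.1716 0.0353] [-1.7999e+02 -1.0000e-02 -3.9800e+00] w 0.0138
 dp in present tool axes [ 0.0626  0.3561 -0.1147]  dp in goal axes [ 0.0025  0.3615 -0.1147]  rotvec [-0.01 -0.01 -9.58]
```

>>> {"op": "carry_out", "data": {
  "commands": [
    {"dp": [0,0,-0.04],"rotation": [0,0,0]},
    {"dp": [0,0,-0.05],"rotation": [0,0,-4.8]},
    {"dp": [0,0,-0.05],"rotation": [0,0,-4.8]},
    {"dp": [0.0003,0.0516,0],"rotation": [0,0,0]},
    {"dp": [0.0003,0.0516,0],"rotation": [0,0,0]},
    {"dp": [0.0003,0.0516,0],"rotation": [0,0,0]},
    {"dp": [0.0003,0.0516,0],"rotation": [0,0,0]},
    {"dp": [0.0003,0.0516,0],"rotation": [0,0,0]}
  ]
}}

```text
t: 21.3
eef_pos: [0.4941, -0.0867, 0.1753]
ee_rot: [-3.142, -0.0, 0.098]
force: [0.7, -1.0, 0.4]
width: 0.0141
gripper_force: 12.0
```

>>> {"op": "carry_out", "data": {
  "commands": [
    {"dp": [0.0003,0.0516,0],"rotation": [0,0,0]},
    {"dp": [0.0003,0.0519,0],"rotation": [0,0,0]},
    {"dp": [0,0,0.04],"rotation": [0,0,0]},
    {"dp": [0,0,0.04],"rotation": [0,0,0]},
    {"dp": [0,0,0],"rotation": [0,0,0]},
    {"dp": [0,0,0],"rotation": [0,0,0]}
  ]
}}

```text
t: 22.05
eef_pos: [0.5058, -0.1881, 0.0963]
ee_rot: [3.141, -0.001, 0.099]
force: [1.7, 0.0, 1.1]
width: 0.0134
gripper_force: 12.0
```

Run:
```python
from h import *
goto([.5053,-.188,.0363],5.6)
```

```text
t 22.05 at [ 0.5058 -0.1881  0.0963] [ 1.7997e+02 -5.0000e-02  5.6600e+00] w 0.0134
 dp in present tool axes [-0.0005 -0.0001  0.06  ]  dp in goal axes [-0.0005 -0.0001  0.06  ]  rotvec [ 0.03 -0.05  0.06]
```

>>> {"op": "carry_out", "data": {
  "commands": [
    {"dp": [0,0,0.03],"rotation": [0,0,0]},
    {"dp": [0,0,0.02],"rotation": [0,0,0]},
    {"dp": [0,0,0.006],"rotation": [0,0,0]},
    {"dp": [0,0,0.003],"rotation": [0,0,0]},
    {"dp": [0,0,0],"rotation": [0,0,0]},
    {"dp": [0,0,0],"rotation": [0,0,0]},
    {"dp": [0,0,0],"rotation": [0,0,0]}
  ]
}}

```text
t: 22.92
eef_pos: [0.5052, -0.1881, 0.0366]
ee_rot: [3.141, -0.001, 0.098]
force: [-0.5, -0.8, -0.0]
width: 0.0138
gripper_force: 12.0
```

>>> {"op": "carry_out", "data": {
  "commands": [
    {"dp": [0,0,0],"rotation": [0,0,0]},
    {"dp": [0,0,0],"rotation": [0,0,0]},
    {"dp": [0,0,0],"rotation": [0,0,0]},
    {"dp": [0,0,-0.02],"rotation": [0,0,0]},
    {"dp": [0,0,-0.05],"rotation": [0,0,0]},
    {"dp": [0,0,-0.06],"rotation": [0,0,0]},
    {"dp": [0,0,0],"rotation": [0,0,0]},
    {"dp": [0,0,0],"rotation": [0,0,0]}
  ],
  "grip": 0.045
}}

```text
t: 23.92
eef_pos: [0.5046, -0.1879, 0.1662]
ee_rot: [-3.141, -0.001, 0.098]
force: [-0.3, 0.6, -1.0]
width: 0.045
gripper_force: 0.0
```

Run:
```python
from h import *
im=seat(['red_barrel','yellow_barrel','grey_barrel']); save(im,'w6.png')
goto([.4631,.112,.1],-4)
```

```text
red_barrel 0.93 x -29.6 70.0 mid -0.6 y -88.2 slope -0.5 ztop 0.0284
yellow_barrel 0.89 x -38.5 77.5 mid -0.5 y -28.3 slope -0.3 ztop 0.0322
grey_barrel 0.64 x -38.4 64.9 mid 2.6 y 30.2 slope -0.5 ztop 0.0276
t 24.12 at [ 0.5042 -0.188   0.1648] [-1.7998e+02  1.4000e-01  5.6100e+00] w 0.0452
 dp in present tool axes [-0.0114 -0.3025  0.065 ]  dp in goal axes [-0.0619 -0.2964  0.0648]  rotvec [-0.01  0.14  9.61]
```

View pics/w6.png

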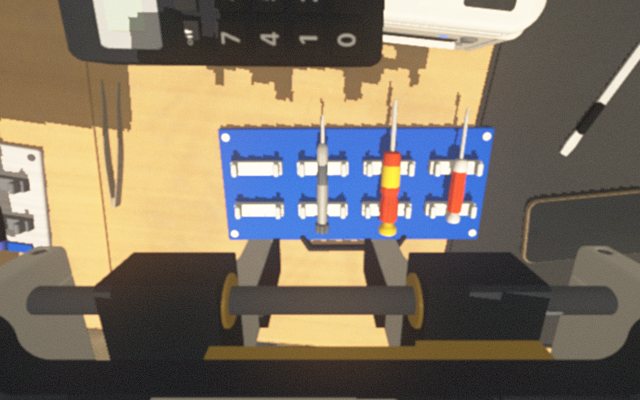

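Grey is seated at column 322, with yellow (390) and red (458) still in place. Next is blue.

>>> {"op": "carry_out", "data": {
  "commands": [
    {"dp": [-0.0019,-0.0504,0],"rotation": [0,0,0]},
    {"dp": [-0.0019,-0.0504,0],"rotation": [0,0,0]},
    {"dp": [-0.0019,-0.0504,0],"rotation": [0,0,0]},
    {"dp": [-0.0019,-0.0504,0],"rotation": [0,0,0]},
    {"dp": [-0.0019,-0.0504,0],"rotation": [0,0,0]},
    {"dp": [-0.0019,-0.0504,0],"rotation": [0,0,0]},
    {"dp": [0,0,0.03],"rotation": [0,0,4.8]},
    {"dp": [0,0,0.035],"rotation": [0,0,4.8]}
  ]
}}

```text
t: 25.12
eef_pos: [0.4639, 0.1128, 0.1002]
ee_rot: [-3.141, -0.0, -0.07]
force: [0.7, -0.2, -0.3]
width: 0.0453
gripper_force: 0.0
```

>>> {"op": "carry_out", "data": {
  "commands": [
    {"dp": [0,0,0],"rotation": [0,0,0]},
    {"dp": [0,0,0],"rotation": [0,0,0]},
    {"dp": [0,0,0],"rotation": [0,0,0]}
  ]
}}

```text
t: 25.5
eef_pos: [0.4648, 0.1121, 0.1023]
ee_rot: [-3.14, -0.002, -0.069]
force: [1.0, 0.8, -0.2]
width: 0.0454
gripper_force: 0.0
```

Run:
```python
from h import *
goto([.4635,.112,.0355],-4)
```

```text
t 25.5 at [0.4648 0.1121 0.1023] [-1.7994e+02 -9.0000e-02 -3.9300e+00] w 0.0454
 dp in present tool axes [-0.0014  0.0002  0.0668]  dp in goal axes [-0.0013  0.0002  0.0668]  rotvec [-0.06 -0.09  0.07]
```

>>> {"op": "carry_out", "data": {
  "commands": [
    {"dp": [-0.0005,0,0.03],"rotation": [0,0,0]},
    {"dp": [0,0,0.025],"rotation": [0,0,0]},
    {"dp": [0,0,0.011],"rotation": [0,0,0]},
    {"dp": [0,0,0],"rotation": [0,0,0]},
    {"dp": [0,0,0],"rotation": [0,0,0]}
  ]
}}

```text
t: 26.12
eef_pos: [0.4638, 0.112, 0.0359]
ee_rot: [-3.141, -0.001, -0.069]
force: [-1.9, -0.7, -0.3]
width: 0.0452
gripper_force: 0.4
```

>>> {"op": "carry_out", "data": {
  "commands": [
    {"dp": [0,0,0],"rotation": [0,0,0]},
    {"dp": [0,0,0],"rotation": [0,0,0]},
    {"dp": [0,0,0],"rotation": [0,0,0]},
    {"dp": [0,0,0],"rotation": [0,0,0]}
  ],
  "grip": 0.004
}}

```text
t: 26.62
eef_pos: [0.4636, 0.1119, 0.0353]
ee_rot: [-3.141, -0.0, -0.07]
force: [-1.4, -0.7, 1.5]
width: 0.0125
gripper_force: 12.1
```

Run:
```python
from h import *
goto([.4993,-.129,.15],5.6)
```

```text
t 26.62 at [0.4636 0.1119 0.0353] [-1.7999e+02 -2.0000e-02 -3.9900e+00] w 0.0125
 dp in present tool axes [ 0.0524  0.2378 -0.1148]  dp in goal axes [ 0.012   0.2432 -0.1147]  rotvec [-0.01 -0.02 -9.59]
```

>>> {"op": "carry_out", "data": {
  "commands": [
    {"dp": [0,0,-0.04],"rotation": [0,0,0]},
    {"dp": [0,0,-0.05],"rotation": [0,0,-4.8]},
    {"dp": [0,0,-0.05],"rotation": [0,0,-4.8]},
    {"dp": [0.0024,0.0486,0],"rotation": [0,0,0]},
    {"dp": [0.0024,0.0486,0],"rotation": [0,0,0]},
    {"dp": [0.0024,0.0486,0],"rotation": [0,0,0]},
    {"dp": [0.0024,0.0486,0],"rotation": [0,0,0]},
    {"dp": [0.0024,0.0488,0],"rotation": [0,0,0]}
  ]
}}

```text
t: 27.62
eef_pos: [0.4994, -0.1305, 0.1753]
ee_rot: [-3.142, -0.001, 0.098]
force: [0.7, 0.9, 0.5]
width: 0.0125
gripper_force: 12.0
```

>>> {"op": "carry_out", "data": {
  "commands": [
    {"dp": [0,0,0.04],"rotation": [0,0,0]},
    {"dp": [0,0,0.04],"rotation": [0,0,0]},
    {"dp": [0,0,0],"rotation": [0,0,0]},
    {"dp": [0,0,0],"rotation": [0,0,0]}
  ]
}}

```text
t: 28.12
eef_pos: [0.5002, -0.1289, 0.0964]
ee_rot: [3.141, -0.001, 0.099]
force: [0.0, 0.0, 0.4]
width: 0.0129
gripper_force: 12.0
```

Run:
```python
from h import *
goto([.4993,-.129,.0363],5.6)
```

```text
t 28.12 at [ 0.5002 -0.1289  0.0964] [ 1.7997e+02 -7.0000e-02  5.6600e+00] w 0.0129
 dp in present tool axes [-0.0009 -0.0001  0.0601]  dp in goal axes [-0.0009 -0.      0.0601]  rotvec [ 0.03 -0.07  0.06]
```

>>> {"op": "carry_out", "data": {
  "commands": [
    {"dp": [0,0,0.03],"rotation": [0,0,0]},
    {"dp": [0,0,0.02],"rotation": [0,0,0]},
    {"dp": [0,0,0.006],"rotation": [0,0,0]},
    {"dp": [0,0,0.003],"rotation": [0,0,0]},
    {"dp": [0,0,0],"rotation": [0,0,0]},
    {"dp": [0,0,0],"rotation": [0,0,0]},
    {"dp": [0,0,0],"rotation": [0,0,0]}
  ]
}}

```text
t: 29.0
eef_pos: [0.4995, -0.129, 0.0366]
ee_rot: [3.142, -0.001, 0.098]
force: [-0.6, -1.0, -0.6]
width: 0.0123
gripper_force: 12.0
```

>>> {"op": "carry_out", "data": {
  "commands": [
    {"dp": [0,0,0],"rotation": [0,0,0]},
    {"dp": [0,0,0],"rotation": [0,0,0]},
    {"dp": [0,0,0],"rotation": [0,0,0]},
    {"dp": [0,0,-0.02],"rotation": [0,0,0]},
    {"dp": [0,0,-0.05],"rotation": [0,0,0]},
    {"dp": [0,0,-0.06],"rotation": [0,0,0]},
    {"dp": [0,0.03,-0.03],"rotation": [0,0,0]},
    {"dp": [0,0.03,-0.03],"rotation": [0,0,0]}
  ],
  "grip": 0.045
}}

```text
t: 30.0
eef_pos: [0.5052, -0.1891, 0.2279]
ee_rot: [3.142, -0.001, 0.099]
force: [0.5, 0.1, 0.1]
width: 0.045
gripper_force: 0.0
```

>>> {"op": "carry_out", "data": {
  "commands": [
    {"dp": [0,0,0],"rotation": [0,0,0]},
    {"dp": [0,0,0],"rotation": [0,0,0]},
    {"dp": [0,0,0],"rotation": [0,0,0]}
  ]
}}

```text
t: 30.38
eef_pos: [0.5045, -0.1882, 0.2251]
ee_rot: [-3.141, 0.002, 0.098]
force: [0.1, 0.2, -0.5]
width: 0.0449
gripper_force: 0.0
```

Run:
```python
from h import *
im=seat(['red_barrel','yellow_barrel','grey_barrel','blue_barrel']); save(im,'w7.png')
```

```text
red_barrel 0.92 x -29.2 68.4 mid -0.2 y -88.4 slope -0.4 ztop 0.0284
yellow_barrel 0.6 x -39.6 78.3 mid -1.6 y -28.5 slope 0.1 ztop 0.0322
grey_barrel 0.61 x -38.0 66.0 mid 3.0 y 29.9 slope -0.7 ztop 0.0278
blue_barrel 0.73 x -44.5 68.1 mid -0.0 y 88.8 slope -0.8 ztop 0.0277
```

View pics/w7.png

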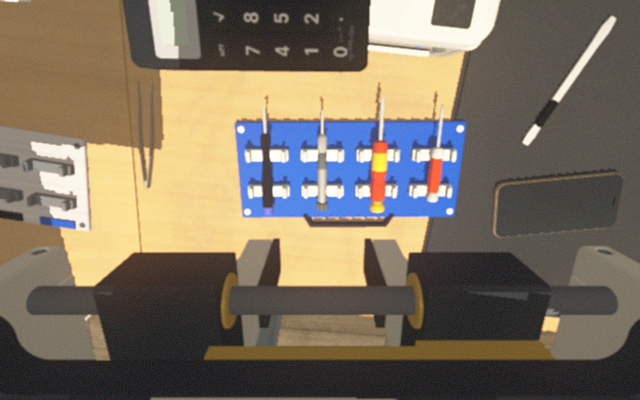

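All four are seated left to right as blue, grey, yellow, red (columns 267, 322, 379, 436), each within about 3 mm of its seat middle.

```bash
python3 -c "
from station import arm; print(arm.job_done())"
```

```text
the job is handed in; nothing more can be done
None
```

All four screwdrivers are on the blue tray in reverse order (blue, grey, yellow, red from the left), each measured within about 3 mm of its seat middle, and the job was handed in at about 31 s; the hand-in gave no verdict.

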